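# Run the meter's bar knob up to its stop and press set

## Robot

A 6-joint arm with a two-finger parallel gripper is mounted at the origin on the work surface. World frame = base frame: x ahead of the robot, y to its left, z up, the work surface at z = 0. Lengths are in mm, angles in degrees, forces in N, time in s.
With the tool pointing down it reaches from about 425 to 1125 mm from the base axis. Payload 14.9 kg.
Tool frame: the origin (TCP) lies on the centre line of the jaws, within the pads' length; the fingertips stand 11 mm ahead of it and the grasp point (between the pads) lies 8 mm behind it; z points along the fingers, y is the line along which they close (so a half turn about z gives the same grasp; the last joint's range is limited). The gripper opens to 91 mm and grips with 3 to 60 N. Pads are 32 mm wide; open, the fingers measure 118 mm over their backs; the gripper's body (76 mm by 178 mm) begins 60 mm behind the grasp point.
Start: joints at [69.253, 21.709, 99.362, -0, 58.929, -1.908], TCP at [226.043, 662.512, 224.932] pointing down, gripper open.
Joint ranges: [-158.91, 158.91], [-42.39, 125.64], [0.06, 152.35], [-60.88, 240.88], [17.5, 164.5], [-176.32, 176.32]. Speed limits (degrees/s): [108.29, 108.29, 136.94, 180, 180, 180].

## Interface

Orientations are given as [roll, pitch, yaw] about the fixed x, y, z axes, in that order (R = Rz(yaw) Ry(pitch) Rx(roll)).
In Python, from plant import sensors, viewer, ticket gives the robot as it stands.
- The arm moves only by the tool play_rows, never from a script. Its argument "series" is a list of rows, each a list of 7 numbers: the shift along the tool's x, y, z in units of 1 m (1.0 is 1 m), then the turn, a rotation vector about the tool's x, y, z in units of 360 degrees (1.0 is 360 degrees), then the closure, from 0 (fully open) to 1 (shut). In form: [[dx, dy, dz, wx, wy, wz, jaw], ...]. A call has 1 to 5 rows; each row is the pose to reach, as a shift and turn from the pose commanded when the call began, along the tool's axes at that moment, turning the shorter way round; what a row does not reach only later rows make up. A row lasts 1/12 s, in which the tool goes at most 41.7 mm and 7.16 degrees, less where a joint would pass 70% of its speed; a pose out of reach is approached as far as the arm can. A call with a number of a shift or a turn outside -1 to 1 is refused whole. A call with a gripper value outside its range is refused whole. The fingers move at their own pace and stop on an object; the grip force is fixed at half the most. Time passes only in rows, so rows that repeat a pose let the fingers close. It gives the time, the measured TCP pose, the force, the opening and the grip force at its end, in the units of the state.
- sensors.observe(): the state, without advancing time (a new reading comes with each control period).
- viewer.camera(name): name is "scene" or "top" or "wrist"; returns a dict with "pixels" (480x640x3 uint8, blue, green, red), "mtx" (3x3 intrinsics, pixels), "k1" (the pictures are not rectified: a ray, as slopes to the right and down, at radius r is drawn at 1 + k1 r^2 times it, then the intrinsics apply), "xyz" and "orientation" of the camera in the world; the wrist camera has in their place "T_tool_cam" (4x4, takes a point from camera to tool coordinates, whose origin is the TCP and whose axes are the flange's). Camera axes: x right, y down, z forward; pixel columns grow to the right and rows downward; lengths in mm; the calibration is good to about 2 mm. A picture is of the moment at which its call begins: read the wrist's pose just before it. There is no depth.
- ticket.sign_off(): hands the job in; it is judged then, once.
The state is a dict: "clock": time; "joint_pos": joint angles; "qvel": joint speeds; "tau": joint torques, N m; "eef_pos": TCP position; "ee_rot": TCP orientation; "wrist_force": force on the tool from outside, world axes, zero at the start; "moment": the same for the moment, N m; "opening": finger opening in mm; "grasp_force": force on a finger pad.
Only numpy, scipy, OpenCV 4.12 (cv2) and the standard library are available. Lean on these libraries where they do the work, as an engineer would, in place of code of your own. Each camera call takes 0.05 s, during which the arm holds its last target. There are 200 camera calls.

## Task

On the steel meter box, turn the bar-shaped knob clockwise until you feel it bear firmly on its end stop (a light twist of about 0.2 N m, do not force it) and leave it there, without brushing the round knobs beside it. Then let go and gently press the small round push button at the end of the row all the way down, and release it. Leave everything else on the bench where it is.

Things in the scene. Friction and masses are not known exactly. Their poses are not given: they have to be found in the camera images.
- case_panel (a point): Centre of the flat top of the fixed steel box, 160 (own x) x 320 (own y) x 70 mm high; z up. On the line 20 mm to its -x side stand four knobs at y = +105, +57, +9, -39 mm (the bar knob in any one of these places, round knobs in the others) and the push button at y = -115 mm. The rest is flat but for a meter scale 5 mm high on the +x side.
- bar_grip (a point): Point on the bar knob's vertical axis, 28 mm above the box's top face. The knob: black plastic bar 12 mm thick (own x), 34 mm long (own y), flat sides from 8 to 36 mm above the top face. The frame turns with it. At the start the bar's y lies 0.4 to 0.8 rad anticlockwise (from above) of the box's y. Friction 0.04 N m.
- round1_top (a point): Centre of the top of a round black knob, 22 mm in diameter, top 32 mm above the top face of the box; a neighbour, not to be touched.
- round2_top (a point): The same: another round knob.
- round3_top (a point): The same: another round knob.
- round1: The fixed collar (32 mm diameter, 8 mm high) under the first round knob with the knob it carries; origin on the box's top face. Not to be touched.
- round2: The same for the second round knob.
- round3: The same for the third round knob.
- bar: Fixed collar under the bar knob, 32 mm diameter, 8 mm high; origin on the box's top. In it, unseen, a springy stop (1.2 N m/rad), met after 0.35 to 1.45 rad of clockwise turn, anew each time. The knob is firmly on it at over 0.14 N m twist at the knob (friction included), harmed above 0.34. Let go, it eases back a little and still touches the stop.
- set_top (a point): Centre of the top of the grey round push button, 20 mm in diameter, its top 21 mm above the box's top face; pressed straight down.
- set_base: The button's round black housing, 36 mm diameter, 12 mm high, with the button in it; origin on the box's top face under the button.
- set (a joint): Travel of the push button, m: 0 up, 0.005 fully down (takes 5 N); it springs back when let go. Do not press it with more than 30 N.
- handheld: Black handheld transceiver standing on the bench to the left, 34 x 58 x 115 mm, plus 14 mm of studs on top; origin at the centre of its underside. Loose bystander.
- stub: Rubber duck antenna stub standing on its brass foot, 24 mm in diameter, 67 mm high; origin at the centre of its underside. Loose bystander.
- bank: Resistor bank lying to the right: aluminium plate 70 x 110 x 8 mm with four ceramic resistors, 30 mm high in all; origin at the centre of its underside. Loose bystander.

How it is judged (in metres and radians):
On the way, in this order (a step that is already met when the one before it is completed fails the run):
1. the bar knob is turned firmly onto its end stop (the stop takes more than about 0.1 N m) (contact force between bar_knob_c1 and bar_stop_c0 above 8 N), for 0.2 s.
2. with the bar knob let go, the push button is pressed down (value of joint set above 0.004 m and contact force between bar and the fingers below 0.2 N and distance between bar_knob_c1 and bar_stop_c0 below 0.0075 m), for 0.1 s.
At the end, for the whole second after the job is handed in: The bar knob stays within about 0.12 rad of where it touches its end stop, and the push button is up again (distance between bar_knob_c1 and bar_stop_c0 below 0.0075 m and value of joint set below 0.001 m).
It fails at once if the end stop is forced (more than about 0.3 N m on it) (contact force between bar_knob_c1 and bar_stop_c0 above 25 N).
It fails at once if a round knob is brushed (contact force between any of round1, round2, round3 and anything else above 0.5 N).
It fails at once if the push button is pressed with more than 30 N (contact force between set_base and anything else above 30 N).
It fails at once if a bystander is moved (distance of any of handheld, stub, bank from where it was at the start of the episode above 0.01 m).
It also fails if it takes over 72 s, if anything falls off the work surface, if the arm or the gripper's body presses on something with over 40 N, if the wrist force passes 120 N, or if a joint passes its speed limit or range.

## Working session

There is one attempt and no reset: what is moved stays moved. The work goes in short steps, Python scripts to look and compute and a tool call to move; the robot and the scene stay as the last step left them, time stands still between calls to the robot, and variables do not carry over. Pictures are saved under pics/ and viewed, at most 10 in all, crops included, and the job is handed in when it is done.

Besides the shell and the picture viewer there is one more tool, called after ">>>" as name(argument=value, ...), one argument or row to a line, values as JSON. play_rows: Moves the arm, as the interface text tells. Its arguments: {"type":"object","properties":{"series":{"type":"array","items":{"type":"array","items":{"type":"number"}}}},"required":["series"]}

```bash
ls; mkdir -p pics; python3 - <<'E'
from plant import sensors, viewer
import cv2,numpy as np
print(sensors.observe())
for n in ("scene","top"):
    c=viewer.camera(n); cv2.imwrite(f"pics/{n}0.png",c["pixels"]); print(n,c["mtx"],c["k1"],c["xyz"],c["orientation"])
E
```

```text
pics
{'clock': 0.0, 'joint_pos': array([ 6.92538913e+01,  2.17405766e+01,  9.93957841e+01,  1.16021344e-03,
        5.89254757e+01, -1.90708618e+00]), 'qvel': array([-0.01156753,  0.03540551, -0.0529573 , -0.02441234,  0.1646674 ,
        0.03817415]), 'tau': array([ 1.62034543e-03, -7.63745356e+01, -4.34363794e+01,  6.50903326e-02,
        4.25168022e-02, -1.10467345e-04]), 'eef_pos': array([225.89502105, 662.15151589, 224.26156125]), 'ee_rot': array([-1.79938231e+02, -3.05036081e-03,  1.61160376e+02]), 'wrist_force': array([0.44968281, 0.29093287, 0.0265271 ]), 'moment': array([ 0.00130066,  0.02637162, -0.00079937]), 'grasp_force': 0.0, 'opening': 91.26823302872596}
scene [[539.36094798   0.         309.39550077]
 [  0.         539.36094798 231.00666116]
 [  0.           0.           1.        ]] 0.015083081869434266 [1220.0506244   557.1682653   889.69164385] [-133.01932945    1.18343709  131.43091329]
top [[536.57632463   0.         325.35157089]
 [  0.         536.57632463 245.21505943]
 [  0.           0.           1.        ]] -0.051745406154911675 [ 504.99042829  -23.54951953 1443.9133207 ] [-175.29813635    0.42532744  -88.48005666]
```

View pics/scene0.png

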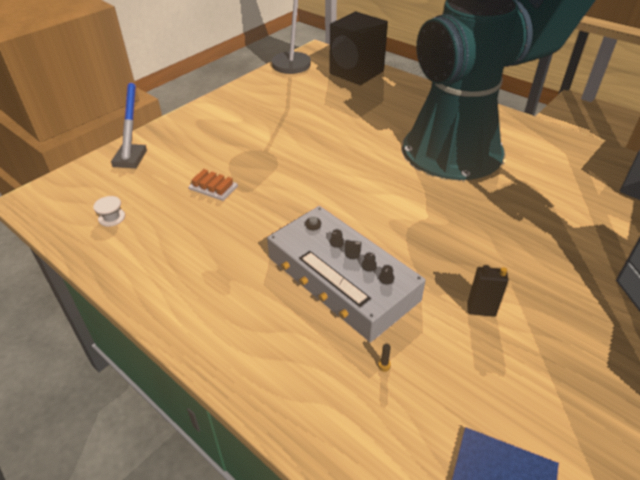

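View pics/top0.png

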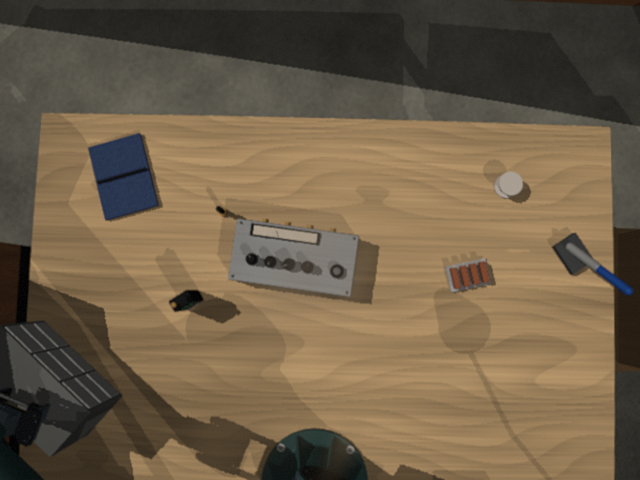

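The scene view shows the box with its button at (313,222). The knobs are at (336,238), (353,249), (370,262) and (387,273), and the one at (353,249) looks like the bar. In the top view the row runs from (252,259) to the button at (337,271), with the bar at about (289,264). Next I'll take a rough fix, then look with the wrist camera.

```bash
cat > h.py <<'E'
import numpy as np, cv2
from scipy.spatial.transform import Rotation as R
from plant import sensors, viewer
def shot(name):
    s=sensors.observe(); c=viewer.camera(name)
    if name=="wrist":
        T=np.eye(4); T[:3,:3]=R.from_euler('xyz',s["ee_rot"],degrees=True).as_matrix(); T[:3,3]=s["eef_pos"]
        M=T@np.array(c["T_tool_cam"])
    else:
        M=np.eye(4); M[:3,:3]=R.from_euler('xyz',c["orientation"],degrees=True).as_matrix(); M[:3,3]=c["xyz"]
    return c["pixels"],(np.array(c["mtx"]),c["k1"],M)
def cast(cam,px,z):
    K,k1,M=cam; px=np.atleast_2d(np.array(px,float)).reshape(-1,1,2)
    u=cv2.undistortPoints(px,K,np.array([k1,0,0,0.])).reshape(-1,2)
    d=np.c_[u,np.ones(len(u))]@M[:3,:3].T
    return M[:3,3]+d*((z-M[2,3])/d[:,2:])
def move(target,yaw):
    """shift/turn (tool axes, m and turns) to target with tool pointing down at yaw"""
    s=sensors.observe(); r=R.from_euler('xyz',s["ee_rot"],degrees=True)
    w=(r.inv()*R.from_euler('xyz',[180,0,yaw],degrees=True)).as_rotvec(degrees=True)/360
    return np.round(r.inv().apply(np.array(target)-s["eef_pos"])/1000,4),np.round(w,4)
E
python3 - <<'E'
from h import *
im,cam=shot("top")
b=cast(cam,(337,271),91)[0]; k=cast(cam,[(252,259),(270,262),(289,264),(307,267)],102)
print(b,k)
y=k[0]-b; print(np.degrees(np.arctan2(y[1],y[0])))
im,cam2=shot("scene")
print(cast(cam2,(313,220),91),cast(cam2,[(387,268),(370,257),(353,244),(336,234)],102))
s=sensors.observe(); c=viewer.camera("wrist"); print(c["T_tool_cam"],c["mtx"],c["k1"])
print(move([k[2][0],k[2][1],300],161))
E
```

```text
[551.54919586 -41.63194425  91.        ] [[575.59669874 172.41017824 102.        ]
 [569.26777261 126.90598233 102.        ]
 [565.51708337  79.08791409 102.        ]
 [559.19812907  33.78786432 102.        ]]
83.58973461876603
[[557.10539544 -39.26835032  91.        ]] [[579.08938336 175.343628   102.        ]
 [576.41176223 131.44104596 102.        ]
 [568.94646446  81.92613475 102.        ]
 [568.30544391  35.67544867 102.        ]]
[[ 1.65175741e-04 -9.62212558e-01 -2.72299403e-01  7.77385905e+01]
 [ 9.99999983e-01  1.36484132e-04  1.24307996e-04  2.94432704e-01]
 [-8.24461669e-05 -2.72299419e-01  9.62212565e-01 -1.59547913e+02]
 [ 0.00000000e+00  0.00000000e+00  0.00000000e+00  1.00000000e+00]] [[404.37281905   0.         325.93693816]
 [  0.         404.37281905 239.45327242]
 [  0.           0.           1.        ]] -0.06081042987292385
(array([-0.5097, -0.4424, -0.0751]), array([-0.0001, -0.    ,  0.0004]))
```

>>> play_rows(
  series=[
    [-0.51,-0.44,-0.075,0,0,-0.12,0],
    [-0.51,-0.44,-0.075,0,0,-0.12,0],
    [-0.51,-0.44,-0.075,0,0,-0.12,0],
    [-0.51,-0.44,-0.075,0,0,-0.12,0],
    [-0.51,-0.44,-0.075,0,0,-0.12,0],
  ],
)

```text
clock: 0.67
eef_pos: [330.6, 483.2, 248.0]
ee_rot: [-180.0, -0.0, -162.9]
wrist_force: [1.3, 0.1, 0.1]
opening: 91.4
grasp_force: 0.0
```

```bash
python3 -c "
from h import *
print(move([567,80,300],118))"
```

```text
(array([-0.1072, -0.4549, -0.052 ]), array([-0.    ,  0.    ,  0.2198]))
```

>>> play_rows(
  series=[
    [-0.107,-0.455,-0.052,0,0,0.22,0],
    [-0.107,-0.455,-0.052,0,0,0.22,0],
    [-0.107,-0.455,-0.052,0,0,0.22,0],
    [-0.107,-0.455,-0.052,0,0,0.22,0],
    [-0.107,-0.455,-0.052,0,0,0.22,0],
  ],
)

```text
clock: 1.08
eef_pos: [434.1, 303.8, 271.3]
ee_rot: [180.0, 0.0, 160.6]
wrist_force: [0.5, 0.6, 0.1]
opening: 91.3
grasp_force: 0.0
```

```bash
python3 -c "
from h import *
print(move([567,80,300],118))"
```

```text
(array([-0.1997, -0.1669, -0.0287]), array([1.000e-04, 0.000e+00, 1.183e-01]))
```

>>> play_rows(
  series=[
    [-0.2,-0.167,-0.029,0,0,0.118,0],
    [-0.2,-0.167,-0.029,0,0,0.118,0],
    [-0.2,-0.167,-0.029,0,0,0.118,0],
    [-0.2,-0.167,-0.029,0,0,0.118,0],
    [-0.2,-0.167,-0.029,0,0,0.118,0],
  ],
)

```text
clock: 1.5
eef_pos: [541.1, 126.3, 294.4]
ee_rot: [180.0, 0.0, 124.8]
wrist_force: [1.2, 1.4, 0.4]
opening: 90.9
grasp_force: 0.0
```

```bash
python3 -c "
from h import *
print(move([567,80,300],118))"
```

```text
(array([-0.0528, -0.0051, -0.0056]), array([0.0001, 0.    , 0.0188]))
```

>>> play_rows(
  series=[
    [-0.053,-0.005,-0.006,0,0,0.019,0],
    [-0.053,-0.005,-0.006,0,0,0.019,0],
    [-0.053,-0.005,-0.006,0,0,0.019,0],
    [-0.053,-0.005,-0.006,0,0,0.019,0],
    [-0.053,-0.005,-0.006,0,0,0.019,0],
  ],
)

```text
clock: 1.92
eef_pos: [566.2, 82.9, 299.6]
ee_rot: [-180.0, -0.0, 118.4]
wrist_force: [0.3, 0.8, 0.1]
opening: 91.2
grasp_force: 0.0
```

```bash
python3 - <<'E'
from h import *
im,cam=shot("wrist"); cv2.imwrite("pics/w1.png",im)
np.savez("w1.npz",im=im,K=cam[0],k1=cam[1],M=cam[2]); print(sensors.observe()["eef_pos"],sensors.observe()["ee_rot"],sensors.observe()["joint_pos"])
E
```

```text
[566.12933305  83.17333413 299.6251991 ] [-1.79970606e+02 -1.95292895e-02  1.18398806e+02] [ 6.02106274e+00  5.35888388e+00  1.11426521e+02  7.69122924e-03
  6.32492106e+01 -2.23812122e+01]
```

View pics/w1.png

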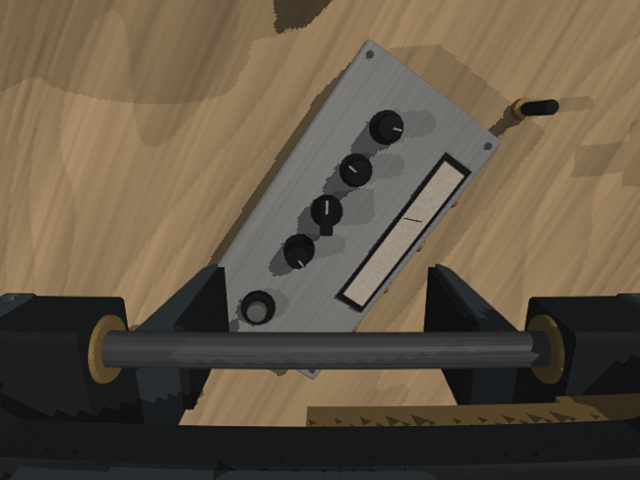

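Wrist view: the bar is at (327,214), lying nearly along image vertical. The round knobs are at (386,127), (355,170) and (298,250), and the button is at (258,310). I'll zoom in and measure.

```bash
python3 - <<'E'
from h import *
d=np.load("w1.npz"); im=d["im"]; cam=(d["K"],float(d["k1"]),d["M"])
cv2.imwrite("pics/w1c.png",cv2.resize(im[100:340,230:420],None,fx=2.5,fy=2.5,interpolation=cv2.INTER_CUBIC)) 
# box top edges from light-grey mask
hsv=cv2.cvtColor(im,cv2.COLOR_BGR2HSV); m=((hsv[...,1]<40)&(hsv[...,2]>75)).astype(np.uint8)
m[290:]=0
cs,_=cv2.findContours(cv2.morphologyEx(m,cv2.MORPH_OPEN,np.ones((3,3))),0,2); c=max(cs,key=cv2.contourArea)
print(cv2.approxPolyDP(c,6,True)[:,0].tolist())
top=cast(cam,[(370,40),(497,143)],70); print(top, np.linalg.norm(top[0]-top[1]))
v=top[0]-top[1]; print(np.degrees(np.arctan2(v[1],v[0])))
g=im.max(2); k=(g<60).astype(np.uint8); k[:100]=0;k[330:]=0; k[:,:235]=0; k[:,410:]=0
n,l,st,ce=cv2.connectedComponentsWithStats(k); print([ (st[i].tolist(),ce[i].round(1).tolist()) for i in range(1,n) if st[i][4]>60])
E
```

```text
[[499, 140], [367, 40], [219, 261], [226, 289], [339, 289], [445, 151], [472, 172], [385, 289]]
[[527.95604801 235.33035445  70.        ]
 [678.83569283 215.36410351  70.        ]] 152.19500122440678
172.46171695995577
[([368, 110, 36, 36, 944], [385.4, 127.2]), ([339, 152, 35, 36, 918], [355.7, 169.3]), ([282, 190, 71, 79, 1961], [314.0, 229.2]), ([335, 200, 75, 112, 869], [371.8, 265.5]), ([240, 290, 36, 36, 678], [257.7, 305.4])]
```

View pics/w1c.png

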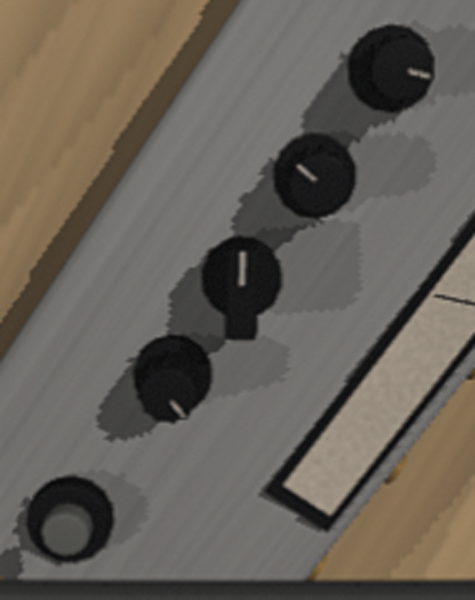

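```bash
python3 - <<'E'
from h import *
d=np.load("w1.npz"); im=d["im"]; cam=(d["K"],float(d["k1"]),d["M"])
P=cast(cam,[(386.8,127.2),(356,170),(326.8,210.8),(299.2,250.2)],77)[:,:2]; B=cast(cam,(258,308),81)[0,:2]
Y=np.r_[105,57,9,-39,-115]; Q=np.vstack([P,B])
A=np.c_[Y,np.ones(5)]; s,*_=np.linalg.lstsq(A,Q,rcond=None); print(s,np.linalg.norm(s[0]),np.degrees(np.arctan2(s[0,1],s[0,0]))); print(Q-A@s); print(A@s)
e=cast(cam,[(326.4,235),(326.8,201),(326.4,214)],106); print(e); 
w=cast(cam,[(320,230),(333,230)],106); print(np.linalg.norm(w[0]-w[1]),w.mean(0))
v=cast(cam,[(326.8,201),(326.4,232)],106); v=v[0]-v[1]; print(np.degrees(np.arctan2(v[1],v[0])))
c=cast(cam,[(325,185),(325,245)],106); print(np.degrees(np.arctan2(*(c[0]-c[1])[[1,0]])))
print(sensors.observe()["eef_pos"],(A@s)[2])
E
```

```text
[[1.14506330e-01 9.86370948e-01]
 [5.66401783e+02 7.28359402e+01]] 0.992995139433258 83.37825844524558
[[ 0.04703226  0.17255398]
 [-0.08818187  0.0386807 ]
 [-0.11567776  0.00074052]
 [ 0.25216088 -0.58824712]
 [-0.09533351  0.37627192]]
[[578.42494737 176.40488979]
 [572.92864353 129.05908428]
 [567.43233969  81.71327876]
 [561.93603585  34.36747325]
 [553.23355477 -40.5967188 ]]
[[574.71761804  67.18947779 106.        ]
 [560.21460965  94.7572627  106.        ]
 [565.48895696  84.258277   106.        ]]
11.72146436218583 [572.57563468  71.3406283  106.        ]
117.68376399802152
118.34624408588166
[566.12933305  83.17333413 299.6251991 ] [567.43233969  81.71327876]
```

```bash
python3 -c "
from h import *
print(move([567.4,81.7,160],117.7))"
```

```text
(array([-0.0019,  0.0005,  0.1396]), array([-0.0001, -0.0001,  0.0019]))
```

>>> play_rows(
  series=[
    [-0.0019,0.0005,0.14,0,0,0.002,0.76],
    [-0.0019,0.0005,0.14,0,0,0.002,0.76],
    [-0.0019,0.0005,0.14,0,0,0.002,0.76],
    [-0.0019,0.0005,0.14,0,0,0.002,0.76],
    [-0.0019,0.0005,0.14,0,0,0.002,0.76],
  ],
)

```text
clock: 2.38
eef_pos: [565.2, 81.6, 155.9]
ee_rot: [-179.6, -0.1, 117.7]
wrist_force: [1.1, 0.5, -0.5]
opening: 60.9
grasp_force: 0.0
```

>>> play_rows(
  series=[
    [0,0,0,0,0,0,0.76],
    [0,0,0,0,0,0,0.76],
    [0,0,0,0,0,0,0.76],
  ],
)

```text
clock: 2.63
eef_pos: [569.2, 81.2, 161.9]
ee_rot: [179.8, 0.1, 117.6]
wrist_force: [0.9, -0.6, 0.1]
opening: 41.0
grasp_force: 0.0
```

```bash
python3 - <<'E'
from h import *
im,cam=shot("wrist"); np.savez("w2.npz",im=im,K=cam[0],k1=cam[1],M=cam[2])
s=sensors.observe();print(s["eef_pos"],s["ee_rot"],s["opening"],s["wrist_force"],s["moment"])
cv2.imwrite("pics/w2.png",cv2.convertScaleAbs(im,alpha=1.5,beta=20))
E
```

```text
[569.16106401  81.07042731 161.78062907] [1.79848269e+02 5.90775805e-02 1.17593483e+02] 36.94498453436021 [ 0.06433403 -1.04482145  0.221532  ] [-0.06286337 -0.0417007  -0.01540408]
```

View pics/w2.png

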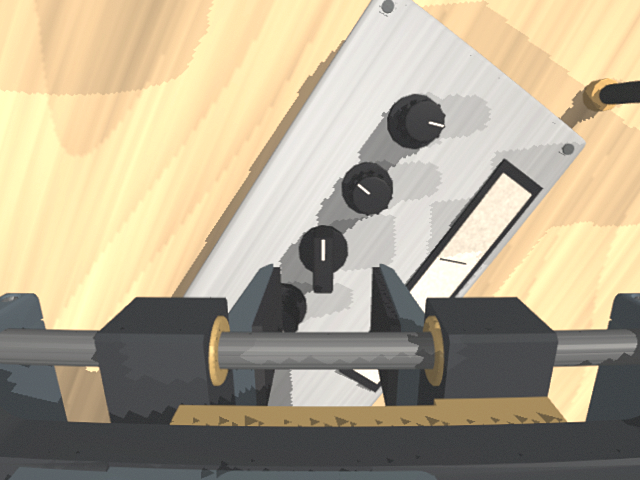

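The bar is upright in the picture at columns 314–333 with its tip at row 292. The fingertips are at (278,266) and (375,266), so the bar sits about 1–2 mm off jaw centre, though the arm was still settling. I'll settle and remeasure numerically.

>>> play_rows(
  series=[
    [0,0,0,0,0,0,0.76],
    [0,0,0,0,0,0,0.76],
    [0,0,0,0,0,0,0.76],
    [0,0,0,0,0,0,0.76],
    [0,0,0,0,0,0,0.76],
  ],
)

```text
clock: 3.1
eef_pos: [568.2, 80.6, 160.0]
ee_rot: [180.0, 0.0, 117.6]
wrist_force: [-0.6, -0.3, 0.6]
opening: 21.7
grasp_force: 0.0
```

```bash
python3 - <<'E'
from h import *
for i in range(3):
    im,cam=shot("wrist"); s=sensors.observe();print(s["eef_pos"],s["ee_rot"],s["opening"],s["moment"])
g=im.max(2).astype(int)
print(g[285,290:360].tolist()); print(g[275,290:360].tolist()); print(g[240:310,323].tolist())
def box(r):
    m=g[r,295:352]<50; i=np.where(m)[0]+295; return i.min(),i.max()
for r in (276,280,284,288):
    a,b=box(r); p=cast(cam,[(a-.5,r),(b+.5,r)],106); q=p.mean(0)
    t=R.from_euler('xyz',s["ee_rot"],degrees=True).inv().apply(q-s["eef_pos"]); print(r,a,b,q,np.linalg.norm(p[0]-p[1]),t)
E
```

```text
[568.20470346  80.63331114 159.96656888] [1.79999380e+02 8.67771258e-04 1.17561439e+02] 21.903576737093037 [-0.08292237 -0.00160254 -0.04769084]
[568.16266172  80.60854098 159.90300723] [-1.79993716e+02 -9.96547010e-04  1.17562564e+02] 21.48182859290758 [-0.06572886  0.04256935  0.03048523]
[568.17724644  80.62867449 159.87975234] [-1.79993428e+02 -1.09341862e-03  1.17563042e+02] 21.91808996308895 [-0.09425193  0.00154713 -0.03681183]
[45, 30, 24, 26, 25, 25, 26, 26, 27, 22, 23, 39, 58, 66, 66, 64, 65, 65, 65, 64, 61, 63, 72, 79, 63, 34, 20, 26, 24, 28, 27, 29, 28, 28, 26, 27, 27, 29, 30, 28, 29, 30, 27, 23, 25, 63, 108, 120, 118, 119, 120, 120, 120, 129, 133, 133, 134, 136, 137, 139, 111, 59, 18, 15, 22, 25, 26, 27, 26, 22]
[55, 54, 48, 32, 26, 25, 26, 27, 25, 23, 26, 53, 74, 81, 80, 81, 80, 81, 81, 80, 81, 81, 82, 82, 68, 39, 21, 24, 27, 29, 27, 29, 28, 28, 28, 28, 27, 29, 28, 26, 26, 26, 28, 24, 26, 67, 119, 137, 137, 135, 135, 136, 136, 135, 134, 135, 135, 137, 139, 141, 124, 76, 27, 24, 26, 27, 26, 27, 23, 25]
[33, 67, 66, 63, 64, 63, 63, 64, 63, 63, 63, 63, 63, 64, 63, 63, 63, 64, 63, 64, 66, 59, 28, 24, 29, 28, 29, 28, 27, 30, 29, 28, 27, 29, 27, 28, 27, 28, 27, 29, 29, 28, 31, 26, 30, 28, 28, 27, 25, 27, 28, 26, 28, 22, 55, 122, 120, 117, 118, 117, 118, 118, 117, 116, 116, 116, 118, 118, 119, 119]
276 295 334 [564.07307475  73.89530928 106.        ] 22.53821665453189 [-4.07107161 -6.74786902 53.880449  ]
280 295 334 [565.17296822  71.74708217 106.        ] 22.605885085808293 [-6.4844272  -6.76684789 53.88040512]
284 295 334 [566.27956449  69.58559264 106.        ] 22.674242323422668 [-8.91264149 -6.78602154 53.88036098]
288 295 334 [567.39296596  67.41063888 106.        ] 22.743297619575774 [-11.35594079  -6.8053926   53.88031657]
```

>>> play_rows(
  series=[
    [0.0017,-0.0005,0.02,0,0,0,0.76],
    [0.0017,-0.0005,0.037,0,0,0,0.76],
    [0.0017,-0.0005,0.05,0,0,0,0.76],
    [0.0017,-0.0005,0.06,0,0,0,0.76],
    [0.0017,-0.0005,0.067,0,0,0,0.76],
  ],
)

```text
clock: 3.67
eef_pos: [566.7, 81.9, 91.8]
ee_rot: [-179.9, -0.0, 117.6]
wrist_force: [-0.5, 0.4, 0.7]
opening: 22.0
grasp_force: 0.0
```

>>> play_rows(
  series=[
    [0,0,0,0,0,0,0.76],
    [0,0,0,0,0,0,0.76],
    [0,0,0,0,0,0,0.76],
    [0,0,0,0,0,0,0.76],
    [0,0,0,0,0,0,0.76],
  ],
)

```text
clock: 4.08
eef_pos: [567.4, 82.0, 93.6]
ee_rot: [179.9, 0.0, 117.6]
wrist_force: [0.5, -0.1, -0.3]
opening: 21.6
grasp_force: 0.0
```

```bash
cat >> h.py <<'E'
def avg(n=12):
    F=[]
    for i in range(n):
        viewer.camera("wrist"); s=sensors.observe(); F.append(np.r_[s["wrist_force"],s["moment"],s["eef_pos"],s["ee_rot"][2],s["opening"],s["grasp_force"]])
    F=np.array(F); print("t",s["clock"],"F",F.mean(0)[:3].round(2),"M",F.mean(0)[3:6].round(4),"std",F.std(0)[5].round(3),"pos",F.mean(0)[6:9].round(2),"yaw,open,grip",F.mean(0)[9:].round(2))
E
python3 -c "
from h import *
avg()"
```

```text
t 4.6833 F [-0.15  0.18  0.08] M [-0.0749  0.0211  0.0043] std 0.015 pos [567.05  81.94  93.09] yaw,open,grip [117.57  21.88   0.  ]
```

>>> play_rows(
  series=[
    [0,0,0,0,0,0,1],
    [0,0,0,0,0,0,1],
    [0,0,0,0,0,0,1],
    [0,0,0,0,0,0,1],
    [0,0,0,0,0,0,1],
  ],
)

```text
clock: 5.1
eef_pos: [567.0, 81.9, 92.9]
ee_rot: [180.0, 0.0, 117.6]
wrist_force: [0.5, 0.6, 0.2]
opening: 11.6
grasp_force: 30.0
```

```bash
python3 -c "
from h import *
avg(8)"
```

```text
t 5.5 F [ 0.39 -0.33 -0.33] M [-0.0516  0.0011  0.0377] std 0.012 pos [566.97  81.93  92.93] yaw,open,grip [117.57  11.91  30.  ]
```

>>> play_rows(
  series=[
    [0,0,0,0,0,0.008,1],
    [0,0,0,0,0,0.016,1],
    [0,0,0,0,0,0.024,1],
    [0,0,0,0,0,0.032,1],
    [0,0,0,0,0,0.04,1],
  ],
)

```text
clock: 5.92
eef_pos: [567.4, 82.1, 93.0]
ee_rot: [179.9, 0.0, 103.0]
wrist_force: [2.5, 1.2, -3.0]
opening: 12.2
grasp_force: 30.0
```

```bash
python3 -c "
from h import *
avg(8)"
```

```text
t 6.3167 F [ 4.1   2.12 -5.12] M [ 0.3428 -0.7608 -0.0257] std 0.026 pos [567.32  82.05  92.95] yaw,open,grip [103.17  11.83  30.  ]
```

>>> play_rows(
  series=[
    [0,0,0,0,0,0.004,1],
    [0,0,0,0,0,0.008,1],
    [0,0,0,0,0,0.011,1],
    [0,0,0,0,0,0.013,1],
    [0,0,0,0,0,0.014,1],
  ],
)

```text
clock: 6.73
eef_pos: [567.5, 82.0, 93.0]
ee_rot: [179.9, -0.0, 98.2]
wrist_force: [6.7, 2.4, -6.9]
opening: 12.0
grasp_force: 30.0
```

```bash
python3 -c "
from h import *
avg(8)"
```

```text
t 7.1333 F [ 5.8   2.61 -6.78] M [ 0.4389 -1.0586 -0.0208] std 0.027 pos [567.44  82.06  92.97] yaw,open,grip [98.19 11.84 30.  ]
```

>>> play_rows(
  series=[
    [0,0,0,0,0,0.003,1],
    [0,0,0,0,0,0.006,1],
    [0,0,0,0,0,0.009,1],
    [0,0,0,0,0,0.01,1],
    [0,0,0,0,0,0.011,1],
  ],
)

```text
clock: 7.55
eef_pos: [567.5, 82.1, 93.0]
ee_rot: [179.9, -0.0, 94.2]
wrist_force: [7.5, 3.0, -7.3]
opening: 12.0
grasp_force: 30.0
```

```bash
python3 -c "
from h import *
avg(8)"
```

```text
t 7.95 F [ 6.78  2.46 -7.87] M [ 0.4423 -1.1831 -0.0131] std 0.045 pos [567.56  82.08  92.98] yaw,open,grip [94.23 11.82 30.  ]
```

>>> play_rows(
  series=[
    [0,0,0,0,0,0.003,1],
    [0,0,0,0,0,0.006,1],
    [0,0,0,0,0,0.009,1],
    [0,0,0,0,0,0.01,1],
    [0,0,0,0,0,0.011,1],
  ],
)

```text
clock: 8.37
eef_pos: [567.6, 82.1, 93.0]
ee_rot: [179.9, -0.0, 90.3]
wrist_force: [7.4, 2.5, -9.3]
opening: 12.1
grasp_force: 30.0
```

```bash
python3 -c "
from h import *
avg(8)"
```

```text
t 8.7667 F [ 7.48  2.51 -8.28] M [ 0.4421 -1.3265 -0.0315] std 0.035 pos [567.64  82.07  92.97] yaw,open,grip [90.27 11.84 30.  ]
```

>>> play_rows(
  series=[
    [0,0,0,0,0,0.003,1],
    [0,0,0,0,0,0.006,1],
    [0,0,0,0,0,0.008,1],
    [0,0,0,0,0,0.009,1],
    [0,0,0,0,0,0.01,1],
  ],
)

```text
clock: 9.18
eef_pos: [567.8, 82.1, 93.0]
ee_rot: [179.9, -0.0, 86.7]
wrist_force: [7.8, 2.6, -8.3]
opening: 11.8
grasp_force: 30.0
```

```bash
python3 -c "
from h import *
avg(8)"
```

```text
t 9.5833 F [ 7.57  2.61 -9.11] M [ 0.4304 -1.4574 -0.0019] std 0.039 pos [567.74  82.08  92.98] yaw,open,grip [86.67 11.81 30.  ]
```

>>> play_rows(
  series=[
    [0,0.0003,0,0,0,0.003,1],
    [0,0.0005,0,0,0,0.006,1],
    [0,0.0005,0,0,0,0.008,1],
    [0,0.0005,0,0,0,0.009,1],
    [0,0.0005,0,0,0,0.01,1],
  ],
)

```text
clock: 10.0
eef_pos: [567.9, 82.1, 93.0]
ee_rot: [179.9, -0.0, 83.1]
wrist_force: [5.3, 3.2, -6.4]
opening: 11.7
grasp_force: 30.0
```

```bash
python3 -c "
from h import *
avg(8)"
```

```text
t 10.4 F [ 5.39  2.64 -6.24] M [ 0.4699 -0.9734 -0.0361] std 0.023 pos [567.9   82.06  92.97] yaw,open,grip [83.07 11.81 30.  ]
```

>>> play_rows(
  series=[
    [0,0,0,0,0,0.003,1],
    [0,0,0,0,0,0.006,1],
    [0,0,0,0,0,0.008,1],
    [0,0,0,0,0,0.009,1],
    [0,0,0,0,0,0.01,1],
  ],
)

```text
clock: 10.82
eef_pos: [568.0, 82.0, 93.0]
ee_rot: [179.9, -0.0, 79.5]
wrist_force: [5.8, 3.1, -7.6]
opening: 11.7
grasp_force: 30.0
```

```bash
python3 -c "
from h import *
avg(8)"
```

```text
t 11.2167 F [ 6.39  2.67 -7.18] M [ 0.4346 -1.0961 -0.0251] std 0.034 pos [567.98  82.05  92.96] yaw,open,grip [79.47 11.89 30.  ]
```

>>> play_rows(
  series=[
    [0,0,0,0,0,0.003,1],
    [0,0,0,0,0,0.006,1],
    [0,0,0,0,0,0.008,1],
    [0,0,0,0,0,0.009,1],
    [0,0,0,0,0,0.01,1],
  ],
)

```text
clock: 11.63
eef_pos: [568.1, 82.0, 93.0]
ee_rot: [179.9, -0.0, 75.9]
wrist_force: [6.1, 2.1, -7.3]
opening: 11.7
grasp_force: 30.0
```

```bash
python3 -c "
from h import *
avg(8)"
```

```text
t 12.0333 F [ 6.95  2.03 -7.82] M [ 0.3847 -1.2114 -0.0207] std 0.035 pos [568.08  82.02  92.98] yaw,open,grip [75.87 11.89 30.  ]
```

>>> play_rows(
  series=[
    [0,0.0003,0,0,0,0.003,1],
    [0,0.0003,0,0,0,0.006,1],
    [0,0.0003,0,0,0,0.008,1],
    [0,0.0003,0,0,0,0.009,1],
    [0,0.0003,0,0,0,0.01,1],
  ],
)

```text
clock: 12.45
eef_pos: [568.2, 82.0, 93.0]
ee_rot: [179.9, -0.0, 72.3]
wrist_force: [5.3, 3.7, -6.0]
opening: 11.8
grasp_force: 30.0
```

```bash
python3 -c "
from h import *
avg(8)"
```

```text
t 12.85 F [ 5.7   3.   -6.89] M [ 0.4778 -0.9933 -0.0108] std 0.035 pos [568.2   81.98  92.96] yaw,open,grip [72.27 11.73 30.  ]
```

>>> play_rows(
  series=[
    [0,0,0,0,0,0.003,1],
    [0,0,0,0,0,0.006,1],
    [0,0,0,0,0,0.008,1],
    [0,0,0,0,0,0.009,1],
    [0,0,0,0,0,0.01,1],
  ],
)

```text
clock: 13.27
eef_pos: [568.3, 81.9, 93.0]
ee_rot: [179.9, -0.0, 68.7]
wrist_force: [6.1, 2.5, -7.0]
opening: 11.6
grasp_force: 30.0
```

```bash
python3 -c "
from h import *
avg(8)"
```

```text
t 13.6667 F [ 6.58  2.48 -7.07] M [ 0.3905 -1.117  -0.0112] std 0.024 pos [568.3   81.95  92.97] yaw,open,grip [68.67 11.9  30.  ]
```

>>> play_rows(
  series=[
    [0,0,0,0,0,0.003,1],
    [0,0,0,0,0,0.006,1],
    [0,0,0,0,0,0.008,1],
    [0,0,0,0,0,0.009,1],
    [0,0,0,0,0,0.01,1],
  ],
)

```text
clock: 14.08
eef_pos: [568.4, 81.9, 93.0]
ee_rot: [179.9, -0.0, 65.1]
wrist_force: [6.5, 1.3, -8.2]
opening: 11.6
grasp_force: 30.0
```

```bash
python3 -c "
from h import *
avg(8)"
```

```text
t 14.4833 F [ 6.94  2.45 -7.79] M [ 0.3098 -1.2052 -0.0217] std 0.027 pos [568.38  81.91  92.98] yaw,open,grip [65.07 11.83 30.  ]
```

>>> play_rows(
  series=[
    [0,0,0,0,0,0.003,1],
    [0,0,0,0,0,0.006,1],
    [0,0,0,0,0,0.008,1],
    [0,0,0,0,0,0.009,1],
    [0,0,0,0,0,0.01,1],
  ],
)

```text
clock: 14.9
eef_pos: [568.5, 81.9, 93.0]
ee_rot: [179.9, -0.0, 61.5]
wrist_force: [7.4, 1.8, -9.7]
opening: 12.1
grasp_force: 30.0
```

```bash
python3 -c "
from h import *
avg(8)"
```

```text
t 15.3 F [ 7.49  1.53 -8.66] M [ 0.2145 -1.3096 -0.0316] std 0.042 pos [568.46  81.88  92.97] yaw,open,grip [61.47 11.87 30.  ]
```

>>> play_rows(
  series=[
    [0,0,0,0,0,0.003,1],
    [0,0,0,0,0,0.006,1],
    [0,0,0,0,0,0.008,1],
    [0,0,0,0,0,0.009,1],
    [0,0,0,0,0,0.01,1],
  ],
)

```text
clock: 15.72
eef_pos: [568.5, 81.8, 93.0]
ee_rot: [179.9, -0.1, 57.9]
wrist_force: [8.0, 0.8, -9.7]
opening: 11.8
grasp_force: 30.0
```

```bash
python3 -c "
from h import *
avg(8)"
```

```text
t 16.1167 F [ 7.79  1.2  -8.77] M [ 0.1189 -1.4333 -0.0202] std 0.025 pos [568.55  81.82  92.98] yaw,open,grip [57.87 11.85 30.  ]
```

>>> play_rows(
  series=[
    [0,0.0003,0,0,0,0.003,1],
    [0,0.0003,0,0,0,0.006,1],
    [0,0.0003,0,0,0,0.008,1],
    [0,0.0003,0,0,0,0.009,1],
    [0,0.0003,0,0,0,0.01,1],
  ],
)

```text
clock: 16.53
eef_pos: [568.6, 81.8, 93.0]
ee_rot: [179.9, -0.1, 54.3]
wrist_force: [7.7, 2.8, -8.4]
opening: 11.9
grasp_force: 30.0
```

```bash
python3 -c "
from h import *
avg(8);print(sensors.observe()['tau'])"
```

```text
t 16.9333 F [ 7.26  1.86 -8.1 ] M [ 0.3273 -1.2341  0.0199] std 0.042 pos [568.66  81.77  92.98] yaw,open,grip [54.27 11.87 30.  ]
[-6.36784080e-01 -6.82439303e+01 -3.00099599e+01 -1.94398700e-01
  1.90713398e+00  6.39352103e-03]
```

>>> play_rows(
  series=[
    [0,0,0,0,0,0.003,1],
    [0,0,0,0,0,0.006,1],
    [0,0,0,0,0,0.008,1],
    [0,0,0,0,0,0.009,1],
    [0,0,0,0,0,0.01,1],
  ],
)

```text
clock: 17.35
eef_pos: [568.8, 81.7, 93.0]
ee_rot: [179.9, -0.1, 50.7]
wrist_force: [7.7, 2.5, -8.3]
opening: 12.0
grasp_force: 30.0
```

```bash
python3 -c "
from h import *
avg(8);print(sensors.observe()['tau'])"
```

```text
t 17.75 F [ 7.87  1.93 -8.61] M [ 0.2157 -1.3509  0.0408] std 0.03 pos [568.76  81.71  92.98] yaw,open,grip [50.68 11.81 30.  ]
[-3.11469706e-01 -6.84817100e+01 -2.98101050e+01 -5.34021039e-02
  2.05049023e+00  4.71412519e-02]
```

>>> play_rows(
  series=[
    [0,0,0,0,0,0.002,1],
    [0,0,0,0,0,0.004,1],
    [0,0,0,0,0,0.006,1],
    [0,0,0,0,0,0.006,1],
    [0,0,0,0,0,0.006,1],
  ],
)

```text
clock: 18.17
eef_pos: [568.8, 81.7, 93.0]
ee_rot: [179.9, -0.1, 48.5]
wrist_force: [8.3, 1.5, -10.0]
opening: 12.2
grasp_force: 30.0
```

```bash
python3 -c "
from h import *
avg(10);print(sensors.observe()['tau'])"
```

```text
t 18.6667 F [ 8.44  1.18 -8.92] M [ 0.1285 -1.4094  0.061 ] std 0.036 pos [568.8   81.69  92.98] yaw,open,grip [48.53 11.98 30.  ]
[-1.01718160e-01 -6.86195254e+01 -2.96929353e+01  3.69787496e-02
  2.13374913e+00  7.27297738e-02]
```

>>> play_rows(
  series=[
    [0,0,0,0,0,0.002,1],
    [0,0,0,0,0,0.004,1],
    [0,0,0,0,0,0.005,1],
    [0,0,0,0,0,0.005,1],
    [0,0,0,0,0,0.005,1],
  ],
)

```text
clock: 19.08
eef_pos: [568.8, 81.7, 93.0]
ee_rot: [179.9, -0.1, 46.7]
wrist_force: [8.7, 0.1, -9.4]
opening: 11.8
grasp_force: 30.0
```

```bash
python3 -c "
from h import *
avg(10);print(sensors.observe()['tau'])"
```

```text
t 19.5833 F [ 8.51  0.99 -9.06] M [ 0.063  -1.46    0.1006] std 0.035 pos [568.85  81.66  92.99] yaw,open,grip [46.73 11.85 30.  ]
[  0.08167496 -68.7324214  -29.59744513   0.11530545   2.20125474
   0.09458417]
```

>>> play_rows(
  series=[
    [0,0,0,0,0,0.0015,1],
    [0,0,0,0,0,0.003,1],
    [0,0,0,0,0,0.004,1],
    [0,0,0,0,0,0.005,1],
    [0,0,0,0,0,0.0055,1],
  ],
)

```text
clock: 20.0
eef_pos: [568.9, 81.6, 93.0]
ee_rot: [179.9, -0.1, 44.7]
wrist_force: [9.6, -0.4, -9.8]
opening: 12.1
grasp_force: 30.0
```

```bash
python3 -c "
from h import *
avg(10);print(sensors.observe()['tau'])"
```

```text
t 20.5 F [ 8.55  0.7  -9.44] M [ 0.0026 -1.5061  0.1411] std 0.019 pos [568.89  81.61  92.98] yaw,open,grip [44.75 11.91 30.  ]
[  0.27849164 -68.85118246 -29.49577153   0.21254472   2.2732003
   0.13070189]
```

>>> play_rows(
  series=[
    [0,0,0,0,0,0.001,1],
    [0,0,0,0,0,0.002,1],
    [0,0,0,0,0,0.003,1],
    [0,0,0,0,0,0.004,1],
    [0,0,0,0,0,0.0045,1],
  ],
)

```text
clock: 20.92
eef_pos: [568.9, 81.6, 93.0]
ee_rot: [179.9, -0.1, 43.1]
wrist_force: [8.6, 0.7, -9.9]
opening: 11.8
grasp_force: 30.0
```

```bash
python3 -c "
from h import *
avg(10);print(sensors.observe()['tau'])"
```

```text
t 21.4167 F [ 9.22  0.19 -9.41] M [-0.0485 -1.5584  0.1307] std 0.022 pos [568.92  81.6   92.98] yaw,open,grip [43.14 11.82 30.  ]
[  0.45866249 -68.94799948 -29.41462398   0.28745508   2.33058572
   0.15077029]
```

>>> play_rows(
  series=[
    [0,0,0,0,0,0.001,1],
    [0,0,0,0,0,0.002,1],
    [0,0,0,0,0,0.003,1],
    [0,0,0,0,0,0.004,1],
    [0,0,0,0,0,0.005,1],
  ],
)

```text
clock: 21.83
eef_pos: [568.9, 81.6, 93.0]
ee_rot: [179.9, -0.1, 41.3]
wrist_force: [9.4, -0.1, -8.4]
opening: 11.2
grasp_force: 30.0
```

```bash
python3 -c "
from h import *
avg(12);print(sensors.observe()['tau'])"
```

```text
Traceback (most recent call last):
  File "h.py", line 25, in avg
    viewer.camera("wrist"); s=sensors.observe(); F.append(np.r_[s["wrist_force"],s["moment"],s["eef_pos"],s["ee_rot"][2],s["opening"],s["grasp_force"]])
    ~~~~~~~~~~~~~^^^^^^^^^
ValueError: 200 camera calls are used up
```

>>> play_rows(
  series=[
    [0,0,0,0,0,0,1],
    [0,0,0,0,0,0,1],
    [0,0,0,0,0,0,1],
  ],
)

```text
clock: 22.58
eef_pos: [569.0, 81.6, 93.0]
ee_rot: [179.9, -0.1, 41.3]
wrist_force: [9.8, -0.5, -9.9]
opening: 11.9
grasp_force: 30.0
```

```bash
python3 -c "
from h import *
s=sensors.observe();print(s['clock'],s['tau'],s['moment'],s['ee_rot'],s['eef_pos'])"
```

```text
22.5833 [  0.68317618 -69.05141115 -29.32637036   0.36567774   2.39217214
   0.16062604] [-0.10823756 -1.62261921  0.12476562] [ 1.79911687e+02 -8.87640495e-02  4.13406801e+01] [568.96927953  81.56435987  92.98850484]
```

>>> play_rows(
  series=[
    [0,0,0,0,0,0.001,1],
    [0,0,0,0,0,0.002,1],
    [0,0,0,0,0,0.003,1],
    [0,0,0,0,0,0.004,1],
    [0,0,0,0,0,0.005,1],
  ],
)

```text
clock: 23.0
eef_pos: [569.0, 81.5, 93.0]
ee_rot: [179.9, -0.1, 39.5]
wrist_force: [10.4, -0.4, -10.3]
opening: 12.0
grasp_force: 30.0
```

```bash
python3 -c "
from h import *
s=sensors.observe();print(s['clock'],s['tau'],s['moment'],s['ee_rot'],s['eef_pos'])"
```

```text
23.0 [  0.83736425 -69.16977882 -29.22646165   0.52048355   2.46339083
   0.10754748] [-0.22041944 -1.65471799  0.27553766] [ 1.79907584e+02 -9.35442288e-02  3.95340258e+01] [569.00945655  81.52795517  92.99282714]
```

>>> play_rows(
  series=[
    [0,0,0,0,0,0,1],
    [0,0,0,0,0,0,1],
  ],
)

```text
clock: 23.17
eef_pos: [569.0, 81.5, 93.0]
ee_rot: [179.9, -0.1, 39.5]
wrist_force: [9.6, 0.8, -10.6]
opening: 11.8
grasp_force: 30.0
```

```bash
python3 -c "
from h import *
s=sensors.observe();print(s['clock'],s['tau'],s['moment'],s['ee_rot'],s['eef_pos'])"
```

```text
23.1667 [  0.92530986 -69.15037394 -29.24162865   0.45548799   2.45119952
   0.20852552] [-0.1903459  -1.63606221  0.21478205] [ 1.79909959e+02 -9.36237597e-02  3.95434794e+01] [569.01500317  81.53405653  92.99711617]
```

>>> play_rows(
  series=[
    [0,0,0,0,0,0,1],
    [0,0,0,0,0,0,1],
    [0,0,0,0,0,0,0.76],
    [0,0,0,0,0,0,0.76],
    [0,0,0,0,0,0,0.76],
  ],
)

```text
clock: 23.58
eef_pos: [567.7, 81.6, 92.9]
ee_rot: [-180.0, 0.0, 39.5]
wrist_force: [-0.4, -0.0, 0.2]
opening: 22.1
grasp_force: 0.0
```

>>> play_rows(
  series=[
    [0,0,0,0,0,0,0.76],
    [0,0,0,0,0,0,0.76],
    [0,0,0,0,0,0,0.76],
    [0,0,0,0,0,0,0.76],
    [0,0,0,0,0,0,0.76],
  ],
)

```text
clock: 24.0
eef_pos: [567.9, 81.7, 92.9]
ee_rot: [-180.0, 0.0, 39.5]
wrist_force: [-0.5, 0.7, -0.2]
opening: 22.1
grasp_force: 0.0
```

```bash
python3 -c "
from h import *
s=sensors.observe();print(s['clock'],s['tau'],s['moment'],s['wrist_force'],s['ee_rot'],s['eef_pos'],s['opening'])"
```

```text
24.0 [-1.81433028e-03 -6.53629947e+01 -3.24733078e+01  4.80897026e-02
 -4.04000608e-02 -2.49720404e-03] [-0.11514852  0.14336923  0.02302136] [-0.45998638  0.65716101 -0.2424767 ] [-1.79996723e+02  6.96182822e-03  3.94512610e+01] [567.93991901  81.67869278  92.91803284] 22.07686092162895
```

>>> play_rows(
  series=[
    [0,0,-0.015,0,0,0,0.76],
    [0,0,-0.035,0,0,0,0.76],
    [0,0,-0.055,0,0,0,0.76],
    [0,0,-0.067,0,0,0,0.76],
    [0,0,-0.067,0,0,0,0.76],
  ],
)

```text
clock: 24.42
eef_pos: [569.4, 81.8, 162.4]
ee_rot: [179.9, -0.2, 39.4]
wrist_force: [0.4, 1.0, -0.1]
opening: 21.8
grasp_force: 0.0
```

```bash
python3 -c "
from h import *
print(move([554,-40.5,150],39.45))"
```

```text
(array([-0.0897,  0.0847,  0.0123]), array([ 0.0003, -0.0005, -0.    ]))
```

>>> play_rows(
  series=[
    [-0.022,0.021,0,0,0,0,1],
    [-0.044,0.042,0,0,0,0,1],
    [-0.066,0.064,0,0,0,0,1],
    [-0.08,0.077,0,0,0,0,1],
    [-0.0885,0.0855,0,0,0,0,1],
  ],
)

```text
clock: 24.83
eef_pos: [553.2, -42.3, 158.9]
ee_rot: [-180.0, 0.0, 39.4]
wrist_force: [-0.1, 1.0, -0.3]
opening: 0.6
grasp_force: 0.0
```

>>> play_rows(
  series=[
    [0,0,0.01,0,0,0,1],
    [0,0,0.02,0,0,0,1],
    [0,0,0.03,0,0,0,1],
    [0,0,0.04,0,0,0,1],
    [0,0,0.045,0,0,0,1],
  ],
)

```text
clock: 25.25
eef_pos: [553.2, -39.6, 112.7]
ee_rot: [-179.9, 0.1, 39.5]
wrist_force: [-0.0, 0.3, 0.3]
opening: 0.4
grasp_force: 0.0
```

>>> play_rows(
  series=[
    [0,0,0,0,0,0,1],
    [0,0,0,0,0,0,1],
    [0,0,0,0,0,0,1],
    [0,0,0,0,0,0,1],
    [0,0,0,0,0,0,1],
  ],
)

```text
clock: 25.67
eef_pos: [554.3, -40.6, 115.4]
ee_rot: [180.0, -0.0, 39.5]
wrist_force: [-0.7, -0.2, -0.2]
opening: 0.5
grasp_force: 0.0
```

Now a slow press: contact is expected at about z = 102, fully down at about 97.

>>> play_rows(
  series=[
    [0,0,0.004,0,0,0,1],
    [0,0,0.008,0,0,0,1],
    [0,0,0.011,0,0,0,1],
    [0,0,0.014,0,0,0,1],
    [0,0,0.015,0,0,0,1],
  ],
)

```text
clock: 26.08
eef_pos: [553.9, -40.6, 99.4]
ee_rot: [-180.0, 0.0, 39.4]
wrist_force: [-1.6, -0.6, 3.7]
opening: 0.6
grasp_force: 1.6
```

>>> play_rows(
  series=[
    [0,0,0.0005,0,0,0,1],
    [0,0,0.001,0,0,0,1],
    [0,0,0.0015,0,0,0,1],
    [0,0,0.002,0,0,0,1],
    [0,0,0.0025,0,0,0,1],
  ],
)

```text
clock: 26.5
eef_pos: [553.9, -40.6, 97.5]
ee_rot: [-180.0, 0.0, 39.4]
wrist_force: [-2.7, -0.4, 3.9]
opening: 0.7
grasp_force: 2.3
```

>>> play_rows(
  series=[
    [0,0,0.0003,0,0,0,1],
    [0,0,0.0006,0,0,0,1],
    [0,0,0.0009,0,0,0,1],
    [0,0,0.001,0,0,0,1],
    [0,0,0.001,0,0,0,1],
  ],
)

```text
clock: 26.92
eef_pos: [554.0, -40.6, 97.1]
ee_rot: [-180.0, 0.0, 39.4]
wrist_force: [-7.1, 0.0, 16.0]
opening: 0.4
grasp_force: 8.2
```

>>> play_rows(
  series=[
    [0,0,0.0002,0,0,0,1],
    [0,0,0.0004,0,0,0,1],
    [0,0,0.0004,0,0,0,1],
    [0,0,0.0004,0,0,0,1],
    [0,0,0.0004,0,0,0,1],
  ],
)

```text
clock: 27.33
eef_pos: [554.0, -40.6, 97.0]
ee_rot: [-180.0, 0.0, 39.4]
wrist_force: [-9.4, 0.7, 22.0]
opening: 0.3
grasp_force: 11.1
```

The button is on its bottom stop at 22 N, so I'll release it and rise.

>>> play_rows(
  series=[
    [0,0,-0.003,0,0,0,1],
    [0,0,-0.01,0,0,0,1],
    [0,0,-0.025,0,0,0,1],
    [0,0,-0.045,0,0,0,1],
    [0,0,-0.06,0,0,0,1],
  ],
)

```text
clock: 27.75
eef_pos: [554.3, -40.6, 157.3]
ee_rot: [180.0, -0.0, 39.4]
wrist_force: [-0.6, 1.2, 0.2]
opening: 0.3
grasp_force: 0.0
```

>>> play_rows(
  series=[
    [0,0,0,0,0,0,1],
    [0,0,0,0,0,0,1],
    [0,0,0,0,0,0,1],
    [0,0,0,0,0,0,1],
    [0,0,0,0,0,0,1],
  ],
)

```text
clock: 28.17
eef_pos: [553.5, -40.5, 155.1]
ee_rot: [-179.9, 0.1, 39.4]
wrist_force: [0.0, -0.2, -0.1]
opening: 0.5
grasp_force: 0.0
```

```bash
python3 -c "
from plant import ticket
print(ticket.sign_off())"
```

```text
the job is handed in; nothing more can be done
None
```

I handed the job in at 28 s; sign-off returned no verdict. The bar knob was turned clockwise to about 0.21 N m on its stop and let go, and the button was pressed to its bottom at about 24 N and released. I had used all 200 camera calls by then, so I didn't check the final knob position or the bystanders by picture.

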